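# Pack the box and hold its end board pressed for screwing

### The arm

A 7-joint arm with a two-finger parallel gripper is mounted at the origin on the work surface; the furniture and walls round the work are solid. World frame = base frame: x ahead of the robot, y to its left, z up, the work surface at z = 0. Lengths are in mm, angles in rad, forces in N, time in s.
With the tool pointing down it reaches from about 400 to 875 mm from the base axis. Payload 4.4 kg.
Tool frame: the origin (TCP) lies at the very end of the fingers, on their centre line; the grasp point (between the pads) lies 19 mm behind it; z points along the fingers, x is the direction in which the jaws open and shut, and the axes are right-handed (so a half turn about z gives the same grasp; the last joint's range is limited). The gripper opens to 85 mm and grips with 20 to 120 N. Pads are 22 mm wide; open, the fingers measure 114 mm over their backs; the gripper's body (76 mm by 85 mm) begins 54 mm behind the grasp point. The pads swing forward as they close: fully open they stand 13 mm farther back than shut.
Start: joints at [1.239, 0.628, 0.038, 1.517, -0.027, 0.996, -0.02], TCP at [170.77, -627.18, 231.313] pointing down, gripper open.
Joint ranges: [-3.06, 3.06], [-0.37, 2.12], [-1.25, 1.32], [0.18, 2.47], [-1.1, 4.24], [0.23, 1.98], [-2.94, 2.94]. Speed limits (rad/s): [2.57, 2.57, 3.14, 3.14, 3.14, 3.14, 3.14].

### API

Orientations are given as [roll, pitch, yaw] about the fixed x, y, z axes, in that order (R = Rz(yaw) Ry(pitch) Rx(roll)).
In Python, from cell import ctrl, get_image, job, models gives the robot as it stands.
- The arm moves only by the tool move_arm, never from a script. Its argument "moves" is a list that holds one entry, the list of rows, each a list of 6 numbers: the shift along the tool's x, y, z in m, then the turn, a rotation vector about the tool's x, y, z in rad. A call has 1 to 20 rows; each row is the pose to reach, as a shift and turn from the pose commanded when the call began, along the tool's axes at that moment; what a row does not reach only later rows make up. A row lasts 1/8 s, in which the tool goes at most 62.5 mm and 10.7 degrees, less where a joint would pass 70% of its speed; a pose out of reach is approached as far as the arm can. A call with a gripper value outside its range is refused whole. "jaw" is the opening, from 0 (shut) to 1 (fully open), set as the call begins (left out, the last holds). The fingers move at their own pace and stop on an object; the grip force is fixed at half the most. Time passes only in rows, so rows that repeat a pose let the fingers close. It gives the time, the measured TCP pose, the force and the opening at its end, in the units of the state.
- ctrl.read_state(): the state, without advancing time (a new reading comes with each control period).
- get_image(name): name is "scene" or "top" or "wrist"; returns a dict with "color" (400x640x3 uint8, blue, green, red), "fov_y" (degrees; the focal length in pixels is half the picture's height over the tangent of half this angle, whatever the lens; pixels are square), "cx", "cy" (the principal point, pixels), "k1" (the pictures are not rectified: a ray, as slopes to the right and down, at radius r is drawn at 1 + k1 r^2 times it, then the intrinsics apply), "origin" and "orientation" of the camera in the world; the wrist camera has in their place "hand_eye" (4x4, takes a point from camera to tool coordinates, whose origin is the TCP and whose axes are the tool frame's). Camera axes: x right, y up, looking along -z (the intrinsics and any distortion apply to the point x, -y, -z); pixel columns grow to the right and rows downward; lengths in mm; the calibration is good to about 2 mm. A picture is of the moment at which its call begins: read the wrist's pose just before it. There is no depth.
- job.finish_job(): hands the job in, once; it reports no verdict.
Trained networks look in the newest picture that a camera, given by its name, has taken for a name from the list of things; names that differ only in an ending like _2 or _b are one class to them, and where a whole thing is asked for, a point or a joint stands for the part that bears it (a point fixed in the world has none). Each returns a list of dicts, best first, with "score" (0 to 1); they miss things now and then, are a little off and sometimes report something else, mostly with a low value. They report only what shows in the picture. A call takes as long as a camera call. They do not tell look-alikes from the thing itself.
- models.cut_out(camera, thing): "pixels" (400x640 bool, what is visible of it) and "uv" ([column, row] in pixels, amid what is visible of it).
- models.place_of(camera, thing): "uv" ([column, row] in pixels: a listed point, or the origin of a listed thing).
The state is a dict: "clock": time; "qpos": joint angles; "qd": joint speeds; "tau": joint torques, N m; "eef_pos": TCP position; "tool_rot": TCP orientation; "force": force on the tool from outside, world axes, zero at the start; "torque": the same for the moment, N m; "width": finger opening in mm.
Only numpy, scipy, OpenCV 4.12 (cv2) and the standard library are available. Lean on these libraries where they do the work, as an engineer would, in place of code of your own. Each camera call takes 0.05 s, during which the arm holds its last target.

### The job

Pack the sanding block and the green wax bar into the open plywood box on the bench: both flat on its floor, crosswise, one behind the other (either order), between the sliding end board and the sprung black pad. Then push the end board along until the pack is closed up tight and the pad's orange pointer stands in the green band on the rim, never driving it deep into the red, and finish while still holding the board pressed like that (touching the board, not the packed things), so that I can drive the screws. Leave the multimeter, the tape roll and the camera where they are.

Things in the scene. Friction and masses are not known exactly. Their poses are not given: they have to be found in the camera images.
- crate: Open plywood box fixed to the bench, 320 x 140 mm. Origin: bench top, under its middle. x runs along the box from end board to sprung pad (packing direction), y across, z up. Floor 8 mm above the bench; inner width 108 mm; 10 mm side walls, 38 mm high above the bench. With the end board fully back, its pack-side face is at x = -125 mm; the pad's face rests at x = +95 mm.
- end_board: Sliding light-wood end board across the box, 12 mm thick, captive; slides only along the box's x, 0 to 170 mm from fully back, about 1 N friction, cannot tip or lift. 105 mm wide up to 50 mm above the bench, with an upright tab 50 mm wide in its middle up to 85 mm. This body's origin is the box's origin when fully back, and moves along the box's x with the board.
- end_board_grip (a point): Point in the tab of the end board, mid-thickness and mid-width, 70 mm above the bench (15 mm below the top of the tab). Axes as the box's. Pinch the tab across its 12 mm thickness (along the box's x axis).
- press_pad (a joint): Travel of the sprung black pad in m along the box's x: 0 at rest, end stop 0.030. Spring 600 N/m, no preload; it pushes pack and end board back when the board is let go. Rim scale for its orange pointer: white 0 to 0.010, green 0.010 to 0.022 (6 to 13 N), red above.
- pad_face (a point): Middle of the pad's face towards the pack, 22 mm above the bench; axes as the box's. The pad is 104 mm wide, 26 mm high; its orange pointer bar lies across the top of it, over both rims.
- block_mid (a point): Centre of the loose brown cork sanding block, a cuboid 46 x 92 x 28 mm along this point's x, y, z axes, 0.14 to 0.28 kg, lying flat on the bench at the start, centre 14 mm above its underside. Take it across its 46 mm.
- bar_mid (a point): Centre of the loose green wax bar, a rigid cuboid 32 x 75 x 14 mm along this point's x, y, z axes, 0.1 kg, lying flat on the bench at the start, centre 7 mm above its underside. Take it across its 32 mm.
- sanding_block: The sanding block as a body; origin at the centre of its underside, axes turned 0.21 rad about z from the block's edges (use block_mid for directions).
- wax_bar: The wax bar as a body; origin at the centre of its underside, axes turned 0.07 rad about z from its edges (use bar_mid for directions).
- multimeter: Loose dark multimeter on the far side of the bench, 86 x 184 x 54 mm, origin at its underside. Leave alone.
- masking_tape: Loose roll of pale yellow masking tape lying flat on the far side of the bench, 104 mm across, 25 mm high. Leave alone.
- compact_camera: Loose small black camera standing on the far side of the bench, 30 x 96 x 58 mm. Leave alone.
Mind the look-alikes: they are no part of the job. Leave any pink look-alike of the wax_bar alone. What is shaped like the sanding_block but yellow is not meant.

How it is judged:
By the outcome, as a careful person would: the job done as asked, in the order asked, and still so for the second after the job is handed in, while the arm keeps its last pose, push and grip.
It also fails if it takes over 67 s, if anything falls off the work surface, if the arm or the gripper's body presses on something with over 40 N, if the wrist force passes 120 N, or if a joint passes its speed limit or range.

## Working session

There is one attempt and no reset: what is moved stays moved. The work goes in short steps, Python scripts to look and compute and a tool call to move; the robot and the scene stay as the last step left them, time stands still between calls to the robot, and variables do not carry over. Pictures are saved under pics/ and viewed, and the job is handed in when it is done.

Besides the shell and the picture viewer there is one more tool, called as name([rows], argument=value, ...), one row to a line, values as JSON. move_arm: Moves the arm, as the interface text tells. Its arguments: {"type":"object","properties":{"moves":{"type":"array","items":{"type":"array","items":{"type":"array","items":{"type":"number"}}}},"jaw":{"type":"number"}},"required":["moves"]}

```bash
ls; mkdir -p pics; python3 - <<'E'
from cell import ctrl, get_image, job, models
import cv2
s=ctrl.read_state(); print(s)
for n in ("scene","top","wrist"):
    im=get_image(n); cv2.imwrite(f"pics/{n}0.png",im["color"]); print(n,{k:v for k,v in im.items() if k!="color"})
E
```

```text
pics
{'clock': 0.0, 'qpos': array([ 1.23921711,  0.62931114,  0.0384258 ,  1.5184009 , -0.02700917,
        0.99630129, -0.02002722]), 'qd': array([-0.00224692,  0.00033005,  0.00076845, -0.0005882 , -0.00170183,
       -0.00045537, -0.00057908]), 'tau': array([ 3.16565083e-04, -5.63387489e+01,  1.22654099e+00, -1.93441415e+01,
        1.11181301e-02,  1.03846935e-02,  3.24771395e-05]), 'eef_pos': array([ 170.60033552, -626.54784541,  230.40094646]), 'tool_rot': array([ 3.14158572e+00,  1.90333933e-03, -1.30503701e+00]), 'force': array([ 0.50225082,  0.49798625, -0.48668246]), 'torque': array([-0.01544827, -0.02660602, -0.00267524]), 'width': 85.71400086844817}
scene {'fov_y': 49.96817537478208, 'cx': 320.0017115628657, 'cy': 203.18434064968173, 'k1': -0.01842118906764909, 'origin': array([ -91.16846915,  507.45241704, 1017.33252325]), 'orientation': array([ 0.66275608, -0.01079994, -2.35541549])}
top {'fov_y': 53.34724863817397, 'cx': 316.10920102151243, 'cy': 204.8933216179248, 'k1': -0.012010595709568105, 'origin': array([ 308.59225354,  -24.82953736, 1061.51647867]), 'orientation': array([ 0.14479153,  0.00167204, -1.54191087])}
wrist {'fov_y': 67.09687203736911, 'cx': 318.9879830544898, 'cy': 199.68705543200187, 'k1': -0.05722604491462648, 'hand_eye': array([[ 9.99999343e-01,  4.82194956e-05,  1.14569545e-03,
         4.47822733e-01],
       [ 3.49010964e-04, -9.64513350e-01, -2.64033855e-01,
        -6.49392008e+01],
       [ 1.09230698e-03,  2.64034082e-01, -9.64512732e-01,
        -1.43268856e+02],
       [ 0.00000000e+00,  0.00000000e+00,  0.00000000e+00,
         1.00000000e+00]])}
```

View pics/scene0.png

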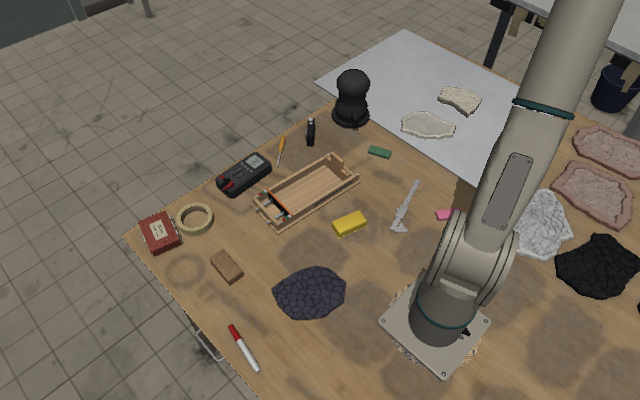

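View pics/top0.png

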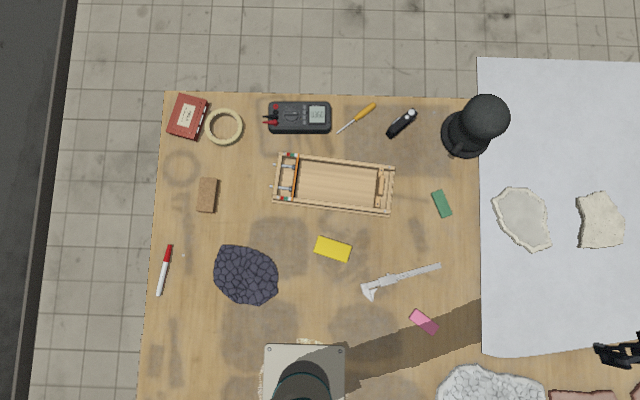

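View pics/wrist0.png

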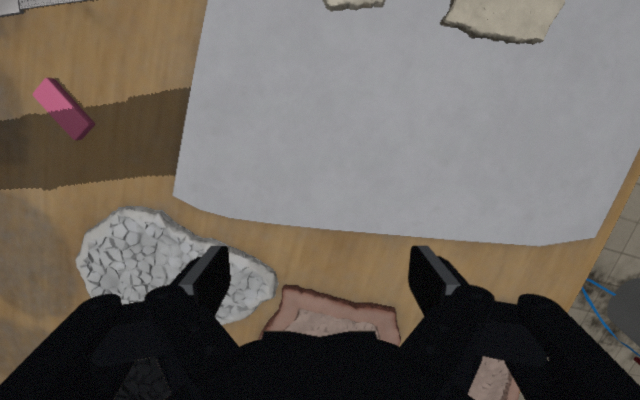

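Candidates in the top view:
- **Sanding block:** brown cuboid at (207,195) or yellow cuboid at (333,249). The brown one fits "brown cork".
- **Wax bar:** green at (441,203) or pink at (423,321). The green one fits.

The red box at (187,117) is neither. I'll confirm both in an enlarged crop and measure them.

```bash
cat > h.py <<'E'
import numpy as np, cv2
from scipy.spatial.transform import Rotation as R
from scipy.optimize import minimize
from cell import ctrl, get_image, job, models
def rpy(o): return R.from_euler('xyz',o).as_matrix()
def cam(im, st=None):
    if 'origin' in im: return rpy(im['orientation']), np.array(im['origin'])
    T=np.eye(4); T[:3,:3]=rpy(st['tool_rot']); T[:3,3]=st['eef_pos']
    T=T@im['hand_eye']; return T[:3,:3],T[:3,3]
def proj(im,P,st=None):
    Rm,o=cam(im,st); p=(np.atleast_2d(P)-o)@Rm
    s=np.c_[p[:,0]/-p[:,2], -p[:,1]/-p[:,2]]
    r2=(s**2).sum(1,keepdims=True); s=s*(1+im['k1']*r2)
    f=200/np.tan(np.radians(im['fov_y']/2))
    return s*f+[im['cx'],im['cy']]
def unproj(im,uv,z,st=None):
    f=200/np.tan(np.radians(im['fov_y']/2))
    d=(np.atleast_2d(uv).astype(float)-[im['cx'],im['cy']])/f; s=d.copy()
    for _ in range(10): s=d/(1+im['k1']*(s**2).sum(1,keepdims=True))
    Rm,o=cam(im,st); ray=np.c_[s[:,0],-s[:,1],-np.ones(len(s))]@Rm.T
    return o+ray*((z-o[2])/ray[:,2])[:,None]
def box(x,y,a,L,W,z0,z1):
    c,s=np.cos(a),np.sin(a)
    return np.array([[x+c*i*L/2-s*j*W/2,y+s*i*L/2+c*j*W/2,z] for i in(-1,1) for j in(-1,1) for z in(z0,z1)])
S=8
def fit(views,L,W,z0,z1,g):
    """views: [(im,mask,st)] fit cuboid pose x,y,a by silhouette IoU"""
    def cost(q):
        t=0
        for im,m,st in views:
            uv=proj(im,box(q[0],q[1],q[2],L,W,z0,z1),st)
            h=cv2.convexHull(uv.astype(np.float32))[:,0]
            x0,y0=0,0
            ys,xs=np.nonzero(m); bx=(max(xs.min()-15,0),min(xs.max()+16,640)); by=(max(ys.min()-15,0),min(ys.max()+16,400))
            big=np.zeros(((by[1]-by[0])*S,(bx[1]-bx[0])*S),np.uint8)
            pts=np.round(((h-[bx[0],by[0]]+.5)*S-.5)*16).astype(np.int32)
            cv2.fillConvexPoly(big,pts,255,shift=4)
            sm=cv2.resize(big,None,fx=1/S,fy=1/S,interpolation=cv2.INTER_AREA)/255.
            mm=m[by[0]:by[1],bx[0]:bx[1]].astype(float)
            t+=1-np.minimum(sm,mm).sum()/np.maximum(sm,mm).sum()
        return t/len(views)
    best=None
    for da in (-.1,0,.1):
        s0=np.array([[0,0,0],[6,0,0],[0,6,0],[0,0,.08]])+[g[0],g[1],g[2]+da]
        r=minimize(cost,s0[0],method='Nelder-Mead',options=dict(initial_simplex=s0,xatol=.02,fatol=1e-5,maxiter=300))
        if best is None or r.fun<best.fun: best=r
    return best.x,best.fun
E
cat > m1.py <<'E'
from h import *
ims={n:get_image(n) for n in("top","scene")}
t=ims["top"]["color"]
crops=[cv2.resize(t[y-25:y+25,x-32:x+32],(320,250),interpolation=cv2.INTER_CUBIC) for x,y in((207,195),(333,249),(441,203),(423,321))]
cv2.imwrite("pics/crop.png",np.vstack([np.hstack(crops[:2]),np.hstack(crops[2:])]))
cv2.imwrite("pics/crate.png",cv2.resize(t[140:225,262:405],None,fx=5,fy=5,interpolation=cv2.INTER_CUBIC))
for n in ims:
  for th in("block_mid","bar_mid","end_board_grip","pad_face","crate"):
    try: print(n,th,[(np.round(d["uv"],1).tolist(),round(d["score"],2)) for d in models.place_of(n,th)][:4])
    except Exception as e: print(n,th,e)
np.savez('m.npz',**{n:ims[n]["color"] for n in ims})
for th,(L,W,H) in dict(sanding_block=(46,92,28),wax_bar=(32,75,14)).items():
  vs={}
  for n in ims:
    for d in models.cut_out(n,th):
        u=d["uv"]; w=unproj(ims[n],[u],H/2)[0]; print(th,n,np.round(u),round(d["score"],2),np.round(w),d["pixels"].sum(), ims[n]["color"][d["pixels"]].mean(0).round())
        vs.setdefault(n,[]).append((w,d["pixels"]))
  np.save(th+'.npy',np.array([(n,) for n in vs]))
  import pickle; pickle.dump(vs,open(th+'.pkl','wb'))
pickle.dump(ims,open('ims.pkl','wb'))
E
python3 m1.py
```

```text
top block_mid [([328.8, 249.4], 0.9), ([208.0, 192.9], 0.59)]
top bar_mid [([424.3, 319.2], 0.92), ([440.9, 205.6], 0.59)]
top end_board_grip [([377.9, 187.6], 0.75)]
top pad_face [([296.6, 176.7], 0.81), ([441.1, 205.6], 0.36)]
top crate [([330.8, 183.3], 0.82)]
scene block_mid [([223.6, 263.0], 0.9), ([349.4, 222.8], 0.67), ([199.9, 221.1], 0.59), ([377.9, 153.4], 0.4)]
scene bar_mid [([450.3, 212.1], 0.56), ([376.8, 152.9], 0.46)]
scene end_board_grip [([336.0, 161.5], 0.89), ([224.8, 264.4], 0.74), ([281.2, 205.8], 0.15)]
scene pad_face [([278.3, 207.2], 0.49)]
scene crate [([306.3, 192.8], 0.8)]
sanding_block top [332. 249.] 0.69 [345. -62.  14.] 660 [ 73. 188. 206.]
sanding_block top [208. 195.] 0.57 [479. 270.  14.] 690 [ 94. 124. 148.]
sanding_block scene [226. 267.] 0.82 [478. 277.  14.] 618 [ 68.  91. 115.]
sanding_block scene [346. 224.] 0.62 [349. -53.  14.] 571 [ 54. 142. 164.]
wax_bar top [438. 203.] 0.58 [ 476. -346.    7.] 378 [111. 139. 106.]
wax_bar scene [382. 150.] 0.66 [ 476. -363.    7.] 188 [73. 95. 70.]
wax_bar scene [440. 213.] 0.5 [ 186. -285.    7.] 157 [113.  94. 160.]
```

View pics/crop.png

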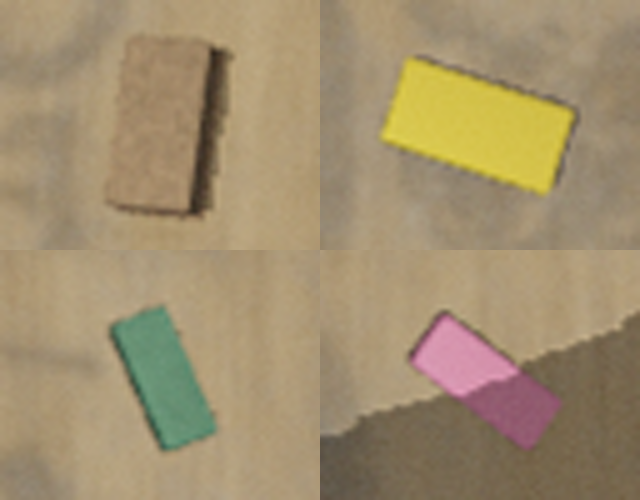

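View pics/crate.png

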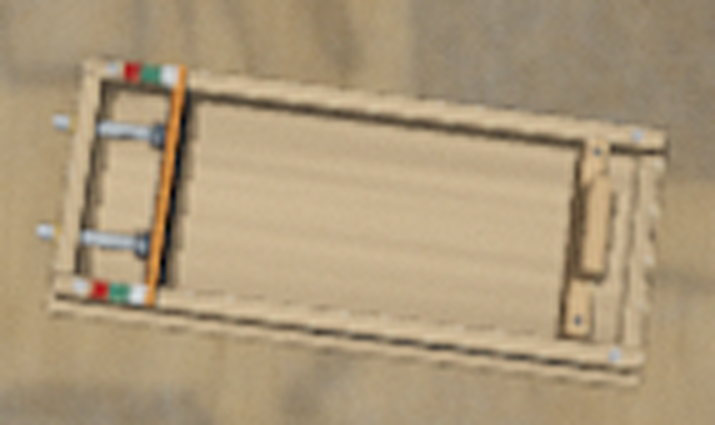

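```bash
cat > m2.py <<'E'
from h import *; import pickle
ims=pickle.load(open('ims.pkl','rb'))
def cmask(n,th,c,rad):
    im=ims[n]["color"]; hsv=cv2.cvtColor(im,cv2.COLOR_BGR2HSV)
    if th=='wax_bar': m=cv2.inRange(hsv,(50,60,30),(95,255,255))
    else: m=cv2.GaussianBlur(im,(3,3),0)[:,:,2]; m=((m<150)*255).astype(np.uint8)
    k=np.zeros_like(m); cv2.circle(k,c,rad,255,-1); return (m&k)>0
for th,dims in dict(sanding_block=(46,92,0,28),wax_bar=(32,75,0,14)).items():
    g={'sanding_block':(480,272),'wax_bar':(476,-354)}[th]
    for src in('col','net'):
      vs={}
      for n in ims:
        c=proj(ims[n],[[*g,10]])[0]
        if src=='col':
            m=cmask(n,th,tuple(int(v) for v in c),24)
            nl,lab,st,_=cv2.connectedComponentsWithStats(m.astype(np.uint8)); m=lab==1+np.argmax(st[1:,4])
        else:
            v=pickle.load(open(th+'.pkl','rb'))[n]; m=min(v,key=lambda e:np.hypot(*(e[0][:2]-g)))[1]
        vs[n]=(ims[n],m,None)
      for sel in(['top'],['scene'],['top','scene']):
        for a in (0,) if th=='sanding_block' else (.3,):
          print(th,src,sel,*[np.round(q,3) for q in fit([vs[s] for s in sel],*dims,(*g,a))], [int(vs[s][1].sum()) for s in sel])
E
python3 m2.py
```

```text
sanding_block col ['top'] [473.258 252.624   0.995] 0.698 [231]
sanding_block col ['scene'] [ 4.67811e+02  2.85930e+02 -9.20000e-02] 0.569 [1660]
sanding_block col ['top', 'scene'] [466.992 256.954   0.927] 0.682 [231, 1660]
sanding_block net ['top'] [480.56  271.27    1.496] 0.059 [690]
sanding_block net ['scene'] [479.209 276.303  -1.657] 0.103 [618]
sanding_block net ['top', 'scene'] [480.116 272.762  -1.631] 0.118 [690, 618]
wax_bar col ['top'] [ 476.407 -354.444   -1.192] 0.218 [302]
wax_bar col ['scene'] [ 474.978 -350.193   -1.055] 0.27 [169]
wax_bar col ['top', 'scene'] [ 475.772 -352.881   -1.177] 0.247 [302, 169]
wax_bar net ['top'] [ 475.97  -352.96    -1.196] 0.094 [378]
wax_bar net ['scene'] [ 473.707 -346.444   -1.135] 0.199 [188]
wax_bar net ['top', 'scene'] [ 475.714 -351.487   -1.192] 0.185 [378, 188]
```

The crop confirms that brown cork at (207,195) is the block and green at (441,203) is the bar; yellow and pink are the decoys. The box's pad end, with the orange bar and springs, is on the image left, and the end board's tab is at about (381,185). Next is a hover over the bar.

```bash
cat >> h.py <<'E'
def delta(x,y,z,yaw,st=None,roll=np.pi):
    st=st or ctrl.read_state()
    R0=rpy(st['tool_rot']); R1=rpy([roll,0,yaw])
    d=R0.T@(np.array([x,y,z])-st['eef_pos'])
    rv=R.from_matrix(R0.T@R1).as_rotvec()
    print('delta m',np.round(d/1000,4).tolist(),'rv',np.round(rv,4).tolist(),'| pos',np.round(st['eef_pos'],1),'rot',np.round(st['tool_rot'],3),'q',np.round(st['qpos'],2),'F',np.round(st['force'],1),'w',round(st['width'],1),'t',round(st['clock'],2))
E
python3 -c "
from h import *
delta(476,-352,115,-1.19)
import pickle
im=pickle.load(open('ims.pkl','rb'))['top']
p=np.array([[92,60],[55,305],[665,130],[640,367]])/5+[262,140]-.4
w=unproj(im,p,38); print(w.round(1)); print(np.arctan2(*(w[0]-w[2])[1::-1]), np.hypot(*(w[0]-w[2])[:2]),np.hypot(*(w[0]-w[1])[:2]),w.mean(0))
"
```

```text
delta m [-0.1853, -0.3668, 0.1163] rv [-0.0, 0.0, -0.1151] | pos [ 170.8 -627.2  231.3] rot [-3.142  0.    -1.305] q [ 1.24  0.63  0.04  1.52 -0.03  1.   -0.02] F [ 0.6 -0.4  0.4] w 85.2 t 0.95
[[ 597.7   81.    38. ]
 [ 465.8   94.7   38. ]
 [ 568.3 -222.7   38. ]
 [ 442.  -209.7   38. ]]
1.4742971122008703 305.0831920289191 132.6450216172529 [518.43331541 -64.1651204   38.        ]
```

move_arm([
  [[-0.185,-0.367,0.1,0,0,-0.115],[-0.185,-0.367,0.116,0,0,-0.115],[-0.185,-0.367,0.116,0,0,-0.115],[-0.185,-0.367,0.116,0,0,-0.115],[-0.185,-0.367,0.116,0,0,-0.115],[-0.185,-0.367,0.116,0,0,-0.115],[-0.185,-0.367,0.116,0,0,-0.115],[-0.185,-0.367,0.116,0,0,-0.115],[-0.185,-0.367,0.116,0,0,-0.115],[-0.185,-0.367,0.116,0,0,-0.115]],
], jaw=1)

```text
clock: 2.2
eef_pos: [475.1, -354.1, 115.8]
tool_rot: [3.141, -0.001, -1.193]
force: [-0.4, -1.1, 0.2]
width: 85.2
```

```bash
cat > w.py <<'E'
import sys
from h import *
def wfit(kind,g,name,n='wrist'):
    st=ctrl.read_state(); im=get_image(n); cv2.imwrite(name,im["color"])
    L,W,H={'bar':(32,75,14),'block':(46,92,28)}[kind]
    hsv=cv2.cvtColor(im["color"],cv2.COLOR_BGR2HSV)
    c=proj(im,[[g[0],g[1],H]],st)[0]
    if kind=='bar':
        m=cv2.inRange(hsv,(50,60,20),(95,255,255))
        nl,lab,s,ce=cv2.connectedComponentsWithStats(m); i=1+np.argmax(s[1:,4]); m=lab==i
    else:
        m=min(models.cut_out(n,'sanding_block'),key=lambda d:np.hypot(*(d['uv']-c)))['pixels']
    ov=im["color"].copy(); 
    q,e=fit([(im,m,st)],L,W,0,H,g)
    h=cv2.convexHull(proj(im,box(*q,L,W,0,H),st).astype(np.float32)).astype(int)
    ov[m]=ov[m]//2; cv2.polylines(ov,[h],True,(0,0,255),1); cv2.imwrite(name,ov)
    print(kind,q.round(3),round(e,3),int(m.sum())); return q,st
E
python3 -c "
from w import *
q,st=wfit('bar',(476,-352,-1.19),'pics/wbar1.png'); delta(q[0],q[1],3,q[2],st)"
```

```text
bar [ 473.776 -355.057   -1.176] 0.088 3059
delta m [0.0003, 0.0016, 0.1128] rv [0.0006, -0.0012, -0.0166] | pos [ 475.1 -354.1  115.8] rot [ 3.141e+00 -1.000e-03 -1.193e+00] q [ 0.57  0.69  0.03  1.79 -0.03  0.66 -0.57] F [-0.4 -1.1  0.2] w 85.2 t 2.2
```

View pics/wbar1.png

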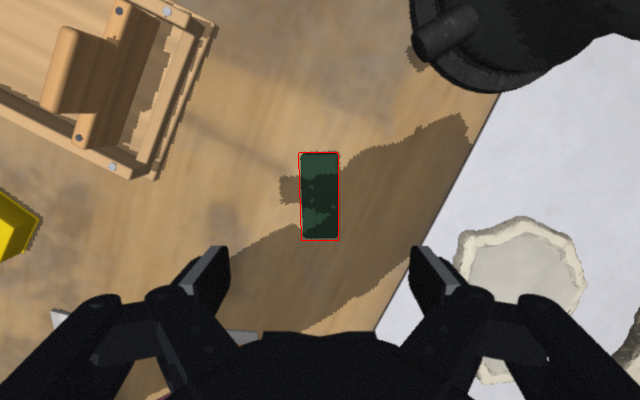

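move_arm([
  [[0,0.0015,0.05,0,0,-0.017],[0,0.0015,0.09,0,0,-0.017],[0,0.0015,0.112,0,0,-0.017],[0,0.0015,0.112,0,0,-0.017],[0,0.0015,0.112,0,0,-0.017]],
])

```text
clock: 2.88
eef_pos: [475.1, -354.0, 4.4]
tool_rot: [-3.141, -0.002, -1.174]
force: [0.4, -0.3, 0.2]
width: 85.5
```

move_arm([
  [[0,0,0,0,0,0],[0,0,0,0,0,0],[0,0,0,0,0,0],[0,0,0,0,0,0],[0,0,0,0,0,0],[0,0,0,0,0,0]],
], jaw=0)

```text
clock: 3.62
eef_pos: [475.5, -353.3, 4.2]
tool_rot: [-3.141, -0.001, -1.173]
force: [0.5, -0.4, 5.3]
width: 30.3
```

```bash
python3 -c "
from h import *
delta(545,-64,230,-1.667)"
```

```text
delta m [-0.2395, -0.1763, -0.2259] rv [-0.0011, -0.0011, 0.494] | pos [ 475.5 -353.3    4.2] rot [-3.141e+00 -1.000e-03 -1.173e+00] q [ 0.58  0.87  0.01  1.83 -0.02  0.45 -0.56] F [ 0.5 -0.4  5.3] w 30.3 t 3.62
```

move_arm([
  [[0,0,-0.03,0,0,0],[0,0,-0.08,0,0,0.0],[-0.03,-0.02,-0.12,0,0,0.06],[-0.07,-0.05,-0.15,0,0,0.14],[-0.11,-0.08,-0.18,0,0,0.23],[-0.15,-0.11,-0.2,0,0,0.31],[-0.19,-0.14,-0.22,0,0,0.39],[-0.22,-0.165,-0.226,0,0,0.45],[-0.239,-0.176,-0.226,0,0,0.494],[-0.239,-0.176,-0.226,0,0,0.494],[-0.239,-0.176,-0.226,0,0,0.494]],
])

```text
clock: 5.0
eef_pos: [544.1, -65.7, 229.2]
tool_rot: [3.141, -0.001, -1.668]
force: [0.3, -1.0, -0.7]
width: 30.3
```

```bash
python3 -c "
from h import *
import pickle
st=ctrl.read_state(); im=get_image('wrist'); pickle.dump((st,im),open('cr.pkl','wb')); cv2.imwrite('pics/wcr.png',im['color'])
im2=get_image('top'); cv2.imwrite('pics/top1.png',im2['color']); pickle.dump(im2,open('top1.pkl','wb'))
print(st['eef_pos'],st['width'],st['force'])"
```

```text
[544.07891878 -65.67898111 229.20907629] 30.29955597061461 [ 0.34152113 -1.02812479 -0.72691405]
```

View pics/wcr.png

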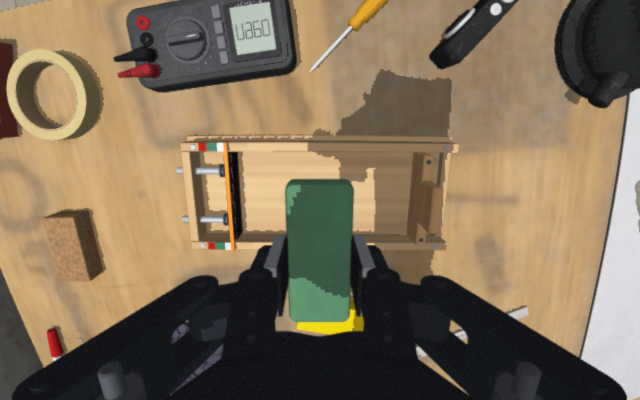

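```bash
cat > ov.py <<'E'
from h import *
import pickle
def pts(c,local):
    x,y,a=c; l=np.atleast_2d(local).astype(float); o=l.copy()
    o[:,0]=x+np.cos(a)*l[:,0]-np.sin(a)*l[:,1]; o[:,1]=y+np.sin(a)*l[:,0]+np.cos(a)*l[:,1]; return o
def overlay(im,st,c,s=0,p=0,roi=(165,120,475,265),k=2.55,name='pics/ov.png',draw=True):
    x0,y0,x1,y1=roi
    I=cv2.resize(im['color'][y0:y1,x0:x1],None,fx=k,fy=k,interpolation=cv2.INTER_CUBIC)
    segs=[([-160,54,38],[160,54,38]),([-160,-54,38],[160,-54,38]),([-160,64,38],[160,64,38]),([-160,-64,38],[160,-64,38]),
     ([-160,-70,0],[160,-70,0]),([-160,70,0],[160,70,0]),([160,-70,0],[160,70,0]),([-160,-70,0],[-160,70,0])]
    b=-125+s
    segs+=[([b,-52.5,50],[b,-25,50]),([b,25,50],[b,52.5,50]),([b,-25,85],[b,25,85]),([b-12,-25,85],[b-12,25,85]),([b,-25,85],[b,-25,50]),([b,25,85],[b,25,50]),([b,-52.5,8],[b,52.5,8])]
    q=95+p; segs+=[([q,-52,35],[q,52,35]),([q,-52,9],[q,52,9])]
    if draw:
      for i,sg in enumerate(segs):
        uv=((proj(im,pts(c,np.array(sg)),st)-[x0,y0]+.5)*k-.5)
        cv2.line(I,*[tuple(int(v) for v in u) for u in uv],[(0,0,255),(255,0,0),(255,0,255)][0 if i<8 else 1 if i<15 else 2],1,cv2.LINE_AA)
    cv2.imwrite(name,I)
E
python3 -c "
from ov import *
st,im=pickle.load(open('cr.pkl','rb'))
for th in('crate','pad_face','end_board_grip'):
  for d in models.place_of('wrist',th)[:2]:
    z={'crate':0,'pad_face':22,'end_board_grip':70}[th]; print(th,d['uv'],round(d['score'],2),unproj(im,[d['uv']],z,st)[0].round(1))
overlay(im,st,(518,-64,1.474),name='pics/ov1.png')
overlay(im,st,(518,-64,1.474),name='pics/raw1.png',draw=False)
"
```

```text
crate [315.1, 193.8] 0.79 [515.4 -58.8   0. ]
crate [80.7, 242.4] 0.5 [478.  272.7   0. ]
pad_face [237.2, 195.9] 0.79 [527.5  34.1  22. ]
pad_face [434.7, 212.2] 0.42 [ 483.5 -203.6   22. ]
end_board_grip [432.4, 208.4] 0.59 [ 505.2 -183.2   70. ]
end_board_grip [317.4, 192.3] 0.53 [534.3 -64.   70. ]
```

View pics/ov1.png

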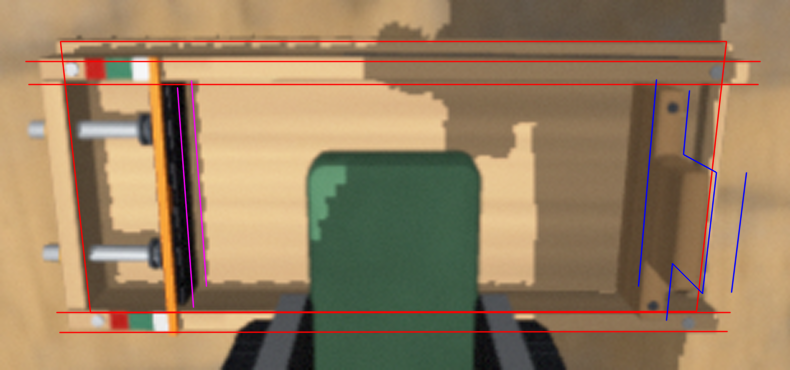

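View pics/raw1.png

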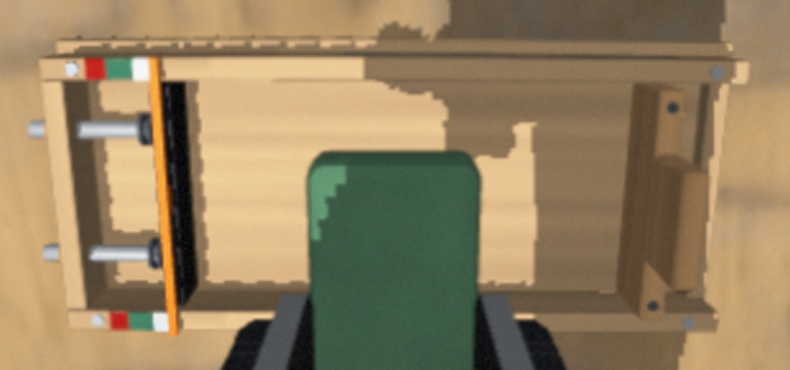

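```bash
python3 -c "
from ov import *
st,im=pickle.load(open('cr.pkl','rb'))
def W(p,z): return unproj(im,(np.array(p)+.5)/2.55-.5+[165,120],z,st)
r=W([[40,58],[70,331],[748,60],[715,331]],38); print('rim',r[:,:2].round(1)); 
print(np.hypot(*(r[0]-r[2])[:2]),np.hypot(*(r[1]-r[3])[:2]),np.hypot(*(r[0]-r[1])[:2]),np.arctan2(*(r[0]-r[2])[1::-1]),np.arctan2(*(r[1]-r[3])[1::-1]),r.mean(0))
def loc(c,P):
    d=P[:,:2]-np.array(c[:2]); a=c[2]; return np.c_[np.cos(a)*d[:,0]+np.sin(a)*d[:,1],-np.sin(a)*d[:,0]+np.cos(a)*d[:,1]].round(1)
c=(*r.mean(0)[:2],np.arctan2(*(r[0]-r[2])[1::-1])); print(c)
print('pad face bottom',loc(c,W([[186,82],[198,290]],9)).tolist(), 'z35',loc(c,W([[186,82],[198,290]],35)).tolist())
print('board tab top',loc(c,W([[710,168],[695,290],[683,170],[668,287]],85)).tolist())
print('board shoulder z50',loc(c,W([[655,90],[640,262],[683,92]],50)).tolist())
print('board base z8',loc(c,W([[633,83],[617,290]],8)).tolist())
print('wall inner tops z38',loc(c,W([[400,83],[200,311],[600,311]],38)).tolist())
print('scale boundaries',loc(c,W([[150,69],[131,69],[105,69],[85,69],[169,321],[154,321],[129,321],[110,321]],38)).tolist())
"
```

```text
rim [[ 597.9   82.5]
 [ 469.8   96.1]
 [ 567.2 -223.8]
 [ 439.9 -211. ]]
307.82486492296334 308.5295357232335 128.80793398085356 1.4708487303557345 1.473617872208794 [518.72216531 -64.04170321  38.        ]
(np.float64(518.7221653053305), np.float64(-64.041703209), np.float64(1.4708487303557345))
pad face bottom [[98.0, -50.3], [99.0, 54.7]] z35 [[91.0, -53.2], [92.0, 44.3]]
board tab top [[-122.3, -26.5], [-121.9, 24.0], [-111.8, -25.6], [-110.7, 22.6]]
board shoulder z50 [[-110.0, -52.2], [-110.3, 24.5], [-122.1, -51.4]]
board base z8 [[-113.6, -50.4], [-114.2, 54.6]]
wall inner tops z38 [[-2.8, -53.1], [90.9, 53.7], [-97.6, 53.2]]
scale boundaries [[105.6, -59.2], [113.9, -59.2], [125.4, -59.3], [134.2, -59.3], [106.1, 59.0], [113.3, 59.0], [125.3, 59.1], [134.5, 59.2]]
```

```bash
cat >> h.py <<'E'
C=(518.7,-64.0,1.472)
def cp(lx,ly=0): return C[0]+np.cos(C[2])*lx-np.sin(C[2])*ly, C[1]+np.sin(C[2])*lx+np.cos(C[2])*ly
YAW=C[2]-np.pi
E
python3 -c "
from h import *
delta(*cp(47),13,YAW)"
```

```text
delta m [-0.0461, 0.0256, 0.2163] rv [0.0001, -0.0003, 0.0009] | pos [544.4 -65.5 229.3] rot [ 3.141 -0.    -1.669] q [-0.08  0.49  0.22  1.81 -0.14  0.85 -1.47] F [-0.8 -1.3 -1. ] w 30.1 t 5.25
```

move_arm([
  [[-0.046,0.0255,0.03,0,0,0],[-0.046,0.0255,0.08,0,0,0],[-0.046,0.0255,0.13,0,0,0],[-0.046,0.0255,0.17,0,0,0],[-0.046,0.0255,0.195,0,0,0],[-0.046,0.0255,0.206,0,0,0],[-0.046,0.0255,0.2155,0,0,0],[-0.046,0.0255,0.2155,0,0,0],[-0.046,0.0255,0.2155,0,0,0]],
])

```text
clock: 6.38
eef_pos: [524.3, -16.1, 14.6]
tool_rot: [-3.14, 0.0, -1.667]
force: [-0.8, 0.0, -0.6]
width: 29.9
```

Now lower a touch, release with a partial opening, and lift.

move_arm([
  [[0,0,0.0015,0,0,0],[0,0,0.0015,0,0,0]],
])

```text
clock: 6.62
eef_pos: [523.8, -16.0, 12.7]
tool_rot: [-3.141, 0.0, -1.667]
force: [-0.5, -0.2, -1.2]
width: 30.4
```

move_arm([
  [[0,0,0,0,0,0],[0,0,0,0,0,0],[0,0,0,0,0,0],[0,0,-0.03,0,0,0],[0,0,-0.08,0,0,0],[0,0,-0.13,0,0,0],[0,0,-0.13,0,0,0]],
], jaw=0.58)

```text
clock: 7.5
eef_pos: [526.4, -16.2, 145.9]
tool_rot: [-3.134, 0.001, -1.667]
force: [0.4, -0.2, 0.1]
width: 49.2
```

```bash
python3 -c "
from ov import *
st=ctrl.read_state(); im=get_image('wrist'); cv2.imwrite('pics/w3.png',im['color'])
delta(480,271.5,130,1.49-np.pi,st)"
```

```text
delta m [-0.2819, 0.0739, 0.0155] rv [-0.008, 0.0008, -0.0155] | pos [526.4 -16.2 145.9] rot [-3.134e+00  1.000e-03 -1.667e+00] q [-0.15  0.58  0.19  1.96 -0.18  0.61 -1.51] F [ 0.4 -0.2  0.1] w 49.2 t 7.5
```

View pics/w3.png

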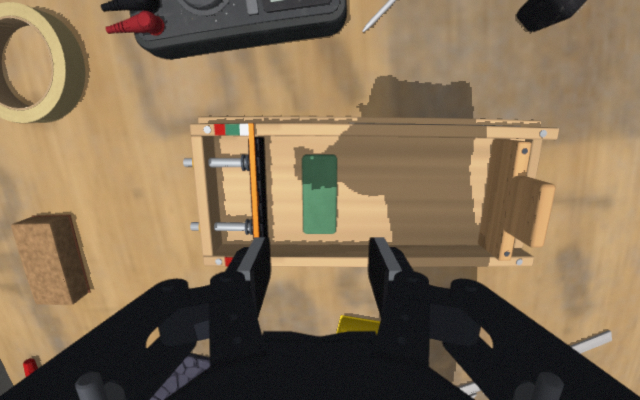

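The bar lies flat and crosswise in the box at (320,195), clear of the pad. Next, the block.

move_arm([
  [[-0.05,0.013,0,0,0,0],[-0.1,0.026,0.0,0,0,0],[-0.16,0.042,0,0,0,-0.01],[-0.21,0.055,0.005,0,0,-0.015],[-0.26,0.068,0.01,0,0,-0.015],[-0.282,0.074,0.015,-0.006,0,-0.015],[-0.282,0.074,0.015,-0.006,0,-0.015],[-0.282,0.074,0.015,-0.006,0,-0.015],[-0.282,0.074,0.015,-0.006,0,-0.015]],
], jaw=1)

```text
clock: 8.68
eef_pos: [477.8, 269.4, 127.4]
tool_rot: [3.136, -0.001, -1.655]
force: [0.2, -0.7, -0.0]
width: 85.9
```

```bash
python3 -c "
from w import *
q,st=wfit('block',(480,271.5,1.49),'pics/wblk1.png'); delta(q[0],q[1],8,q[2]-np.pi,st)"
```

```text
block [479.389 271.479   1.499] 0.035 5861
delta m [-0.0023, -0.0021, 0.1194] rv [0.0057, -0.0009, -0.013] | pos [477.8 269.4 127.4] rot [ 3.136e+00 -1.000e-03 -1.655e+00] q [-0.71  0.64  0.22  1.9  -0.23  0.63 -2.  ] F [ 0.2 -0.7 -0. ] w 85.9 t 8.68
```

View pics/wblk1.png

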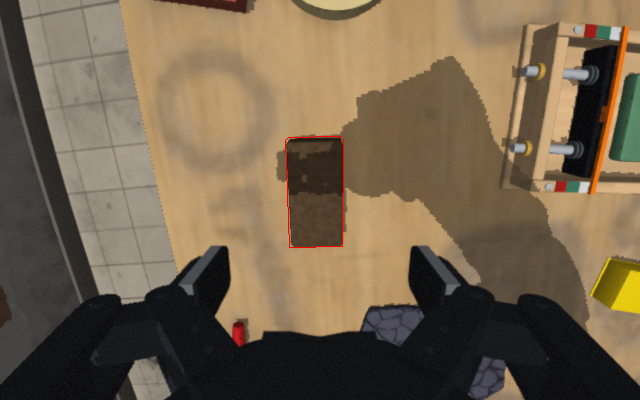

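The fit outline matches the brown block at (316,192).

move_arm([
  [[-0.0025,-0.002,0.05,0.005,0,-0.013],[-0.0025,-0.002,0.09,0.005,0,-0.013],[-0.0025,-0.002,0.119,0.005,0,-0.013],[-0.0025,-0.002,0.119,0.005,0,-0.013],[-0.0025,-0.002,0.119,0.005,0,-0.013]],
])

```text
clock: 9.4
eef_pos: [479.5, 274.0, 9.4]
tool_rot: [-3.141, 0.001, -1.64]
force: [0.2, -0.3, -0.4]
width: 85.8
```

move_arm([
  [[0,0,0,0,0,0],[0,0,0,0,0,0],[0,0,0,0,0,0],[0,0,0,0,0,0],[0,0,0,0,0,0],[0,0,0,0,0,0]],
], jaw=0)

```text
clock: 10.15
eef_pos: [479.1, 274.2, 9.6]
tool_rot: [-3.141, 0.001, -1.639]
force: [-0.7, -1.0, 7.2]
width: 44.5
```

```bash
python3 -c "
from h import *
delta(*cp(-15),130,YAW)"
```

```text
delta m [0.3496, -0.0622, -0.1207] rv [-0.0002, 0.0008, 0.0305] | pos [479.1 274.2   9.6] rot [-3.141e+00  1.000e-03 -1.639e+00] q [-0.66  0.83  0.14  1.94 -0.28  0.38 -1.94] F [-0.7 -1.   7.2] w 44.5 t 10.15
```

move_arm([
  [[0,0,-0.03,0,0,0],[0,0,-0.08,0,0,0],[0.02,-0.005,-0.12,0,0,0],[0.06,-0.01,-0.121,0,0,0.005],[0.11,-0.02,-0.121,0,0,0.01],[0.16,-0.03,-0.121,0,0,0.015],[0.21,-0.04,-0.121,0,0,0.02],[0.26,-0.05,-0.121,0,0,0.025],[0.31,-0.057,-0.121,0,0,0.03],[0.345,-0.062,-0.121,0,0,0.03],[0.358,-0.062,-0.121,0,0,0.03],[0.358,-0.062,-0.121,0,0,0.03],[0.358,-0.062,-0.121,0,0,0.03]],
])

```text
clock: 11.78
eef_pos: [516.0, -85.0, 129.1]
tool_rot: [3.14, 0.001, -1.666]
force: [0.1, 0.3, -2.0]
width: 44.7
```

```bash
python3 -c "
from h import *
im=get_image('wrist'); cv2.imwrite('pics/w4.png',im['color'])
delta(*cp(-22),18.5,YAW)"
```

```text
delta m [0.001, -0.0007, 0.1106] rv [0.0015, 0.0013, 0.0036] | pos [516.1 -85.  129.1] rot [ 3.140e+00  1.000e-03 -1.666e+00] q [ 0.    0.6   0.16  1.97 -0.17  0.58 -1.39] F [-0.2 -0.1 -2.1] w 44.7 t 11.82
```

View pics/w4.png

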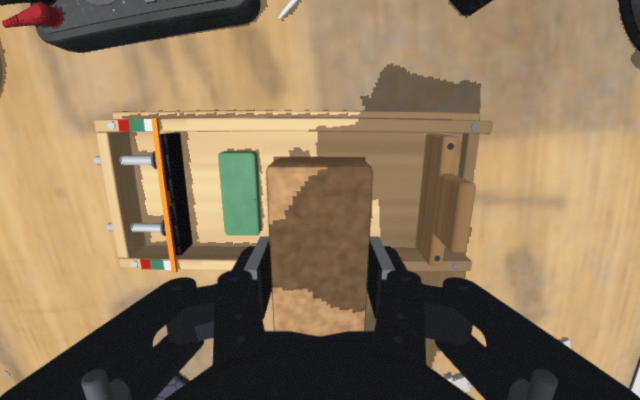

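move_arm([
  [[0.001,-0.001,0.04,0.0015,0,0.003],[0.001,-0.001,0.07,0.0015,0,0.003],[0.001,-0.001,0.09,0.0015,0,0.003],[0.001,-0.001,0.102,0.0015,0,0.003],[0.001,-0.001,0.1105,0.0015,0,0.003],[0.001,-0.001,0.1105,0.0015,0,0.003],[0.001,-0.001,0.1105,0.0015,0,0.003]],
])

```text
clock: 12.7
eef_pos: [517.3, -88.4, 19.3]
tool_rot: [-3.14, 0.0, -1.672]
force: [0.2, 0.3, -2.6]
width: 45.0
```

move_arm([
  [[0,0,0.0015,0,0,0],[0,0,0.0015,0,0,0]],
])

```text
clock: 12.95
eef_pos: [517.4, -88.5, 17.7]
tool_rot: [-3.14, 0.0, -1.672]
force: [-0.4, 0.4, -0.7]
width: 44.8
```

move_arm([
  [[0,0,0,0,0,0],[0,0,0,0,0,0],[0,0,0,0,0,0],[0,0,-0.03,0,0,0],[0,0,-0.08,0,0,0],[0,0,-0.13,0,0,0],[0,0,-0.16,0,0,0],[0,0,-0.16,0,0,0]],
], jaw=0.7)

```text
clock: 13.95
eef_pos: [518.5, -88.7, 179.6]
tool_rot: [-3.136, 0.0, -1.672]
force: [-0.0, 0.5, 0.0]
width: 59.6
```

```bash
python3 -c "
from ov import *
st=ctrl.read_state(); im=get_image('wrist'); cv2.imwrite('pics/w5.png',im['color']); pickle.dump((st,im),open('cr2.pkl','wb'))
for d in models.place_of('wrist','end_board_grip')[:2]: print(d['uv'],d['score'],unproj(im,[d['uv']],70,st)[0])
delta(*cp(-117),130,YAW,st)"
```

```text
[428.7, 200.0] 0.63 [ 504.95867295 -184.66722117   70.        ]
delta m [0.0925, 0.0023, 0.0496] rv [-0.006, 0.0, -0.0024] | pos [518.5 -88.7 179.6] rot [-3.136  0.    -1.672] q [-0.02  0.53  0.19  1.93 -0.15  0.7  -1.4 ] F [-0.   0.5  0. ] w 59.6 t 13.95
```

View pics/w5.png

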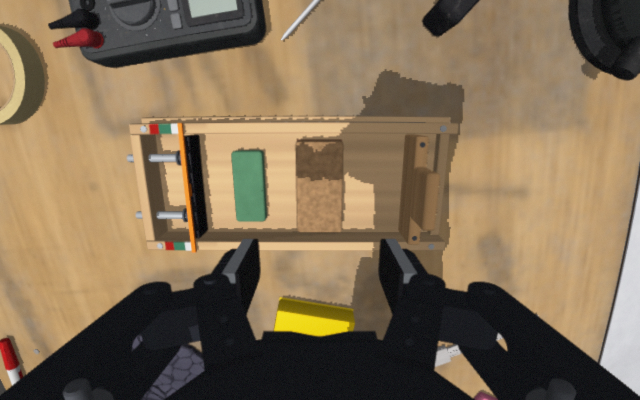

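Both lie flat and crosswise: bar at (249,185), block at (319,185). Next I'll hover over the tab.

move_arm([
  [[0.04,0.002,0.02,-0.004,0,0],[0.08,0.002,0.04,-0.006,0,0],[0.0935,0.002,0.05,-0.006,0,0],[0.0935,0.002,0.05,-0.006,0,0],[0.0935,0.002,0.05,-0.006,0,0]],
])

```text
clock: 14.68
eef_pos: [505.8, -179.4, 127.1]
tool_rot: [3.136, 0.001, -1.67]
force: [0.0, 0.4, 0.4]
width: 59.8
```

```bash
python3 -c "
from ov import *
st=ctrl.read_state(); im=get_image('wrist'); cv2.imwrite('pics/w6.png',im['color']); pickle.dump((st,im),open('cr3.pkl','wb'))
for d in models.place_of('wrist','end_board_grip')[:2]: print(d['uv'],d['score'],unproj(im,[d['uv']],70,st)[0])
delta(*cp(-118),56,YAW,st)"
```

```text
[323.1, 212.8] 0.64 [ 505.9034897  -183.03046958   70.        ]
delta m [0.002, -0.0019, 0.0711] rv [0.0057, 0.0014, -0.0005] | pos [ 505.8 -179.4  127.1] rot [ 3.136e+00  1.000e-03 -1.670e+00] q [ 0.18  0.62  0.16  1.93 -0.16  0.61 -1.22] F [0.  0.4 0.4] w 59.8 t 14.68
```

View pics/w6.png

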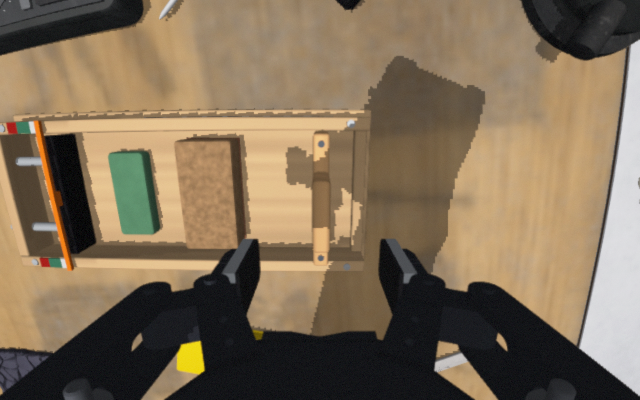

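move_arm([
  [[0.002,-0.002,0.03,0.005,0,0],[0.002,-0.002,0.055,0.005,0,0],[0.002,-0.002,0.071,0.005,0,0],[0.002,-0.002,0.071,0.005,0,0],[0.002,-0.002,0.071,0.005,0,0]],
])

```text
clock: 15.4
eef_pos: [507.5, -183.3, 57.0]
tool_rot: [-3.141, -0.0, -1.672]
force: [0.3, 0.1, -0.5]
width: 59.7
```

move_arm([
  [[0,0,0,0,0,0],[0,0,0,0,0,0],[0,0,0,0,0,0],[0,0,0,0,0,0],[0,0,0,0,0,0],[0,0,0,0,0,0],[0,0,0,0,0,0],[0,0,0,0,0,0]],
], jaw=0)

```text
clock: 16.4
eef_pos: [507.1, -183.2, 56.8]
tool_rot: [-3.141, 0.0, -1.672]
force: [-0.6, 1.1, 5.0]
width: 11.3
```

```bash
python3 -c "
from ov import *
st=ctrl.read_state(); im=get_image('wrist'); cv2.imwrite('pics/w7.png',im['color']); pickle.dump((st,im),open('cr4.pkl','wb'))
delta(*cp(0),56,YAW,st)"
```

```text
delta m [-0.1198, 0.0005, 0.0008] rv [-0.0003, 0.0003, -0.0025] | pos [ 507.1 -183.2   56.8] rot [-3.141  0.    -1.672] q [ 0.22  0.74  0.12  1.97 -0.19  0.45 -1.19] F [-0.6  1.1  5. ] w 11.3 t 16.4
```

View pics/w7.png

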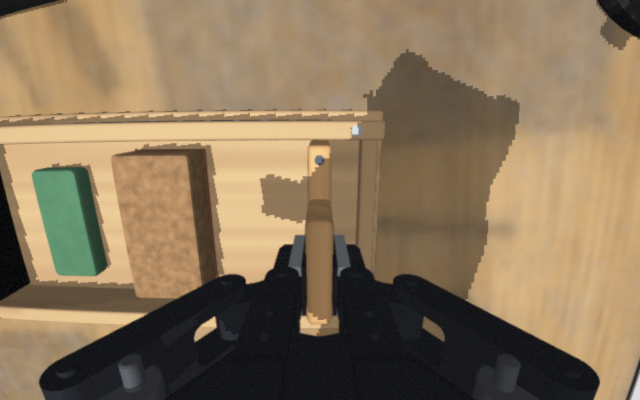

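Gripped at width 11.3 mm on the tab. I'll push gently, stopping before the pack should close.

move_arm([
  [[-0.01,0,0,0,0,0],[-0.02,0,0,0,0,0],[-0.03,0,0,0,0,0],[-0.04,0,0,0,0,0],[-0.05,0,0,0,0,0],[-0.06,0,0,0,0,0],[-0.07,0,0,0,0,0],[-0.08,0,0,0,0,0],[-0.09,0,0,0,0,0],[-0.1,0,0,0,0,0],[-0.11,0,0,0,0,0],[-0.12,0,0,0,0,0],[-0.12,0,0,0,0,0],[-0.12,0,0,0,0,0]],
])

```text
clock: 18.2
eef_pos: [519.4, -63.1, 56.8]
tool_rot: [-3.141, 0.001, -1.671]
force: [-0.7, 0.9, 5.9]
width: 10.9
```

```bash
python3 -c "
from ov import *
st=ctrl.read_state(); im=get_image('wrist'); cv2.imwrite('pics/w8.png',im['color']); pickle.dump((st,im),open('cr5.pkl','wb'))
t=get_image('top'); cv2.imwrite('pics/t8.png',cv2.resize(t['color'][140:225,262:405],None,fx=5,fy=5,interpolation=cv2.INTER_CUBIC))
delta(*cp(0),56,YAW,st)"
```

```text
delta m [0.001, 0.0006, 0.0008] rv [-0.0006, 0.0007, -0.0019] | pos [519.4 -63.1  56.8] rot [-3.141e+00  1.000e-03 -1.671e+00] q [-0.03  0.73  0.15  2.01 -0.24  0.42 -1.37] F [-0.7  0.9  5.9] w 10.9 t 18.2
```

View pics/w8.png

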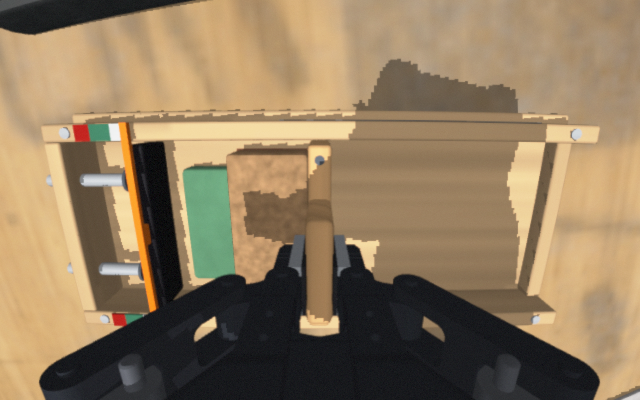

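View pics/t8.png

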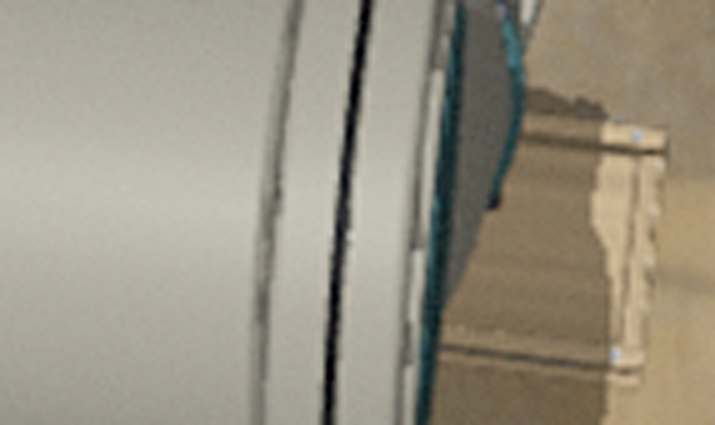

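The board now pushes block against bar, with about 11 mm left to the pad (bar edge at 183, pad at 165). I'll continue in steps.

move_arm([
  [[-0.004,0,0,0,0,0],[-0.008,0,0,0,0,0],[-0.012,0,0,0,0,0],[-0.016,0,0,0,0,0],[-0.02,0,0,0,0,0],[-0.02,0,0,0,0,0],[-0.02,0,0,0,0,0]],
])

```text
clock: 19.18
eef_pos: [521.3, -45.2, 56.8]
tool_rot: [-3.141, -0.001, -1.673]
force: [0.0, -2.9, 6.4]
width: 10.6
```

```bash
cat > chk.py <<'E'
from ov import *; import sys
st=ctrl.read_state(); im=get_image('wrist'); cv2.imwrite('pics/%s.png'%sys.argv[1],im['color']); pickle.dump((st,im),open('cr6.pkl','wb'))
a=cv2.resize(im['color'][100:250,30:190],None,fx=4,fy=4,interpolation=cv2.INTER_CUBIC)
cv2.imwrite('pics/%sc.png'%sys.argv[1],a)
delta(*cp(0),56,YAW,st); print(st['torque'])
E
python3 chk.py w9
```

```text
delta m [0.0189, 0.0006, 0.0008] rv [-0.0008, -0.0014, -0.0033] | pos [521.3 -45.2  56.8] rot [-3.141e+00 -1.000e-03 -1.673e+00] q [-0.07  0.73  0.16  2.01 -0.25  0.42 -1.4 ] F [ 0.  -2.9  6.4] w 10.6 t 19.18
[-0.59512454  0.20845706 -0.00225378]
```

View pics/w9c.png

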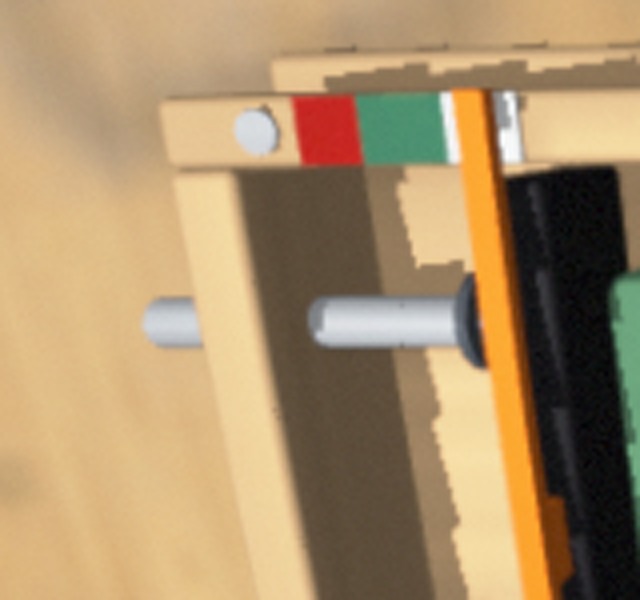

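The pointer stands in the white at about 5 mm, and the force agrees at roughly 3 N. I'll push on toward mid-green.

move_arm([
  [[-0.003,0,0,0,0,0],[-0.006,0,0,0,0,0],[-0.009,0,0,0,0,0],[-0.012,0,0,0,0,0],[-0.012,0,0,0,0,0],[-0.012,0,0,0,0,0],[-0.012,0,0,0,0,0]],
])

```text
clock: 20.1
eef_pos: [522.2, -36.1, 56.8]
tool_rot: [-3.141, -0.004, -1.675]
force: [-1.6, -8.8, 6.6]
width: 11.2
```

```bash
python3 chk.py w10
```

```text
delta m [0.0281, 0.0006, 0.0009] rv [-0.0011, -0.0043, -0.0054] | pos [522.2 -36.1  56.8] rot [-3.141 -0.004 -1.675] q [-0.09  0.73  0.16  2.01 -0.25  0.42 -1.41] F [-1.6 -8.8  6.6] w 11.2 t 20.1
[-1.63511211  0.34143825  0.05257738]
```

View pics/w10c.png

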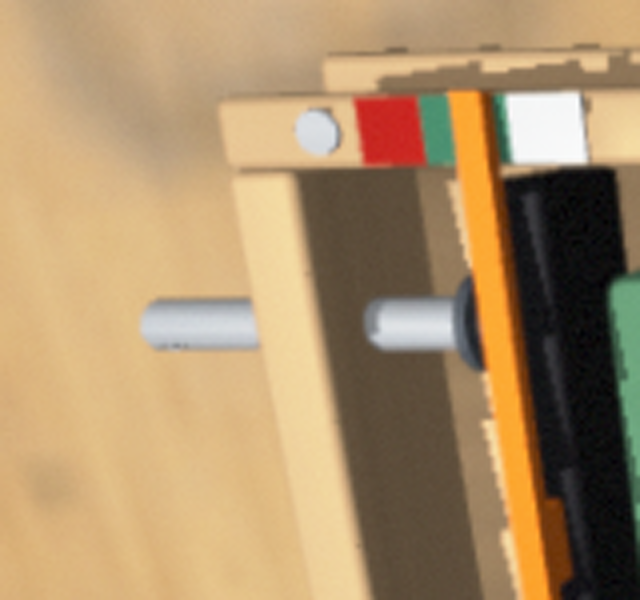

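View pics/w10.png

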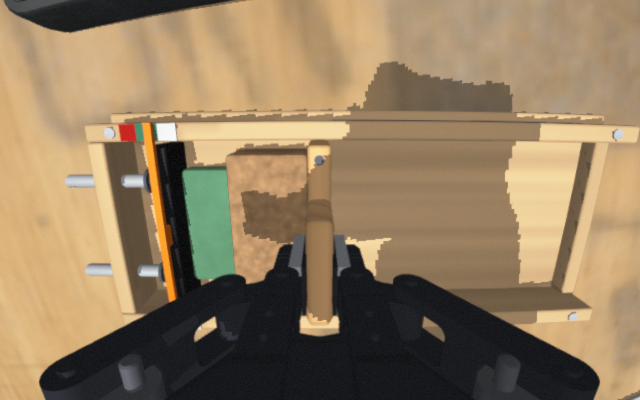

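The pointer stands in the green at about 14 mm (image and force agree). I'll nudge 2 mm to centre it, then let it settle.

move_arm([
  [[-0.001,0,0,0,0,0],[-0.002,0,0,0,0,0],[-0.002,0,0,0,0,0],[-0.002,0,0,0,0,0],[-0.002,0,0,0,0,0],[-0.002,0,0,0,0,0],[-0.002,0,0,0,0,0],[-0.002,0,0,0,0,0],[-0.002,0,0,0,0,0],[-0.002,0,0,0,0,0]],
])

```text
clock: 21.4
eef_pos: [522.3, -35.1, 56.8]
tool_rot: [-3.14, -0.005, -1.676]
force: [-1.3, -12.0, 5.8]
width: 11.1
```

```bash
python3 chk.py w11; python3 -c "
from h import *
im=get_image('scene'); cv2.imwrite('pics/s11.png',cv2.resize(im['color'][130:245,235:380],None,fx=5,fy=5,interpolation=cv2.INTER_CUBIC)); cv2.imwrite('pics/s11f.png',im['color'])"
```

```text
delta m [0.0291, 0.0006, 0.0009] rv [-0.0011, -0.0053, -0.006] | pos [522.3 -35.1  56.8] rot [-3.14  -0.005 -1.676] q [-0.1   0.73  0.16  2.01 -0.25  0.42 -1.42] F [ -1.3 -12.    5.8] w 11.1 t 21.4
[-1.97623208  0.38971483  0.16504939]
```

View pics/w11c.png

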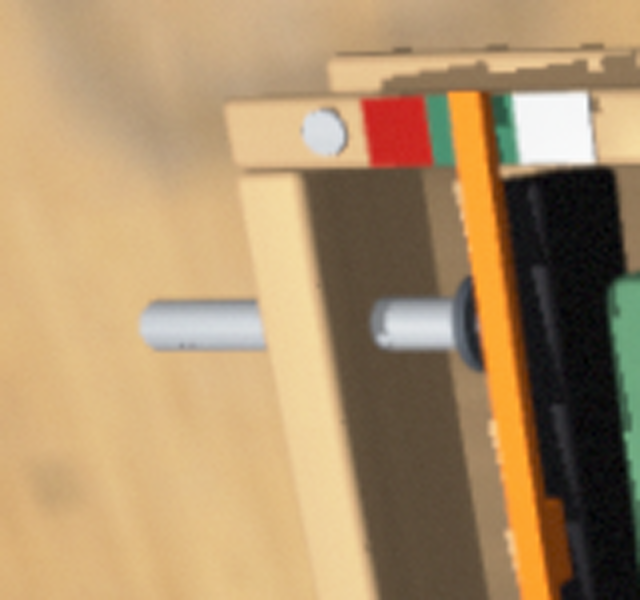

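View pics/s11.png

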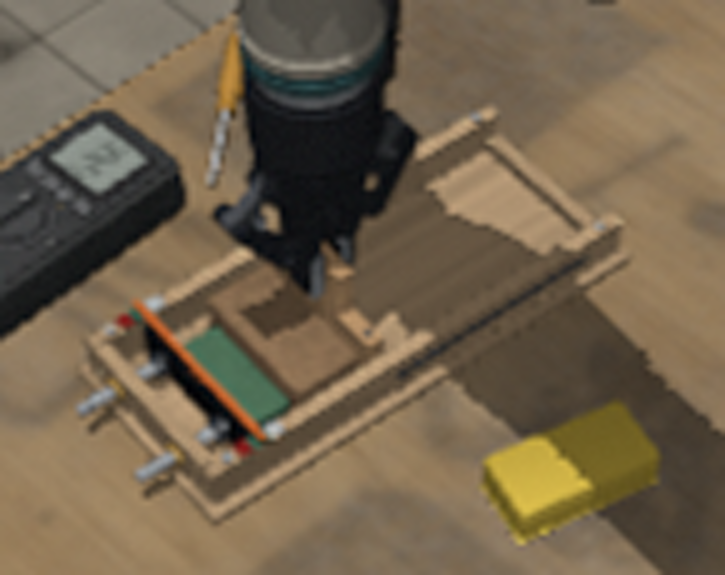

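move_arm([
  [[0,0,0,0,0,0],[0,0,0,0,0,0],[0,0,0,0,0,0],[0,0,0,0,0,0],[0,0,0,0,0,0],[0,0,0,0,0,0],[0,0,0,0,0,0],[0,0,0,0,0,0]],
])

```text
clock: 22.5
eef_pos: [522.3, -35.1, 56.8]
tool_rot: [-3.14, -0.005, -1.676]
force: [-1.3, -11.7, 6.4]
width: 11.1
```

```bash
python3 chk.py w12
```

```text
delta m [0.0291, 0.0005, 0.0009] rv [-0.0011, -0.0053, -0.006] | pos [522.3 -35.1  56.8] rot [-3.14  -0.005 -1.676] q [-0.1   0.73  0.16  2.01 -0.25  0.42 -1.42] F [ -1.3 -11.7   6.4] w 11.1 t 22.5
[-2.00727014  0.35069172  0.13878861]
```

View pics/w12.png

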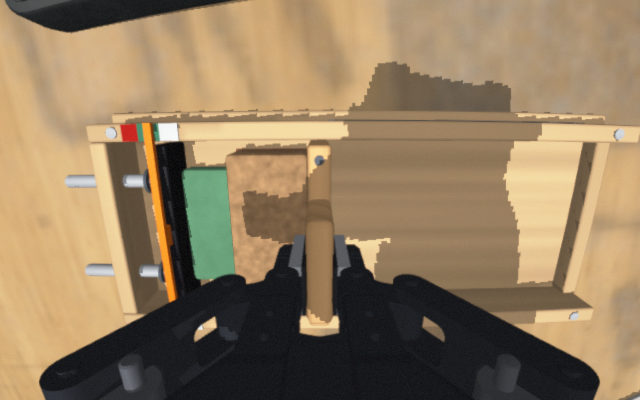

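View pics/w12c.png

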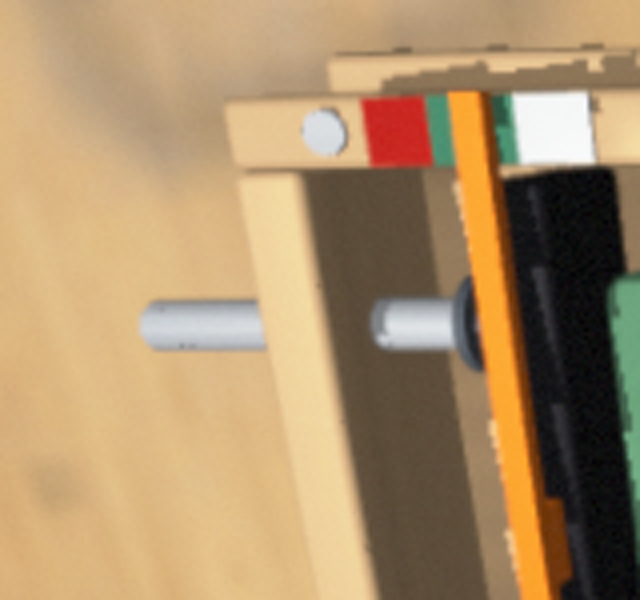

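The pointer is steady, with green showing on both sides of it in the crop (430–450 and 492–515). Pad, bar, block and board are in contact, and the hand touches only the tab. I'm handing in.

```bash
python3 -c "
from cell import job; print(job.finish_job())"
```

```text
the job is handed in; nothing more can be done
None
```

The job is done and handed in at about 22.5 s. The bar and block are packed, and the gripper is still holding the end board pressed with the pointer in the green.

- **Packing:** The green wax bar lies flat and crosswise against the pad, and the brown sanding block sits behind it. I left the yellow and pink look-alikes, the multimeter, the tape roll and the camera alone.
- **Pressing:** I pinched the board's tab and pushed in steps until everything touched. I never pushed the pointer into the red.
- **Last checks:** The pose held still over the last second, with green visible on both sides of the pointer.

Two readings did not fully agree:
- **Pad travel:** The pictures suggest about 15 mm, or 9 N from the spring. The measured push was about 12 N, which I put down to friction and the sensor's zero error. Both values fall inside the green range.
- **Board start:** The board seemed to start 5 to 15 mm forward of fully back, so I set the press by the pointer and the force instead of the nominal travel.

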